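# Index the dial plate so that its empty nest stands at the red post

### The arm

A 7-joint arm with a two-finger parallel gripper is mounted at the origin on a cart in front of the work surface, level with it; the furniture and walls round the work are solid. World frame = base frame: x ahead of the robot, y to its left, z up, the work surface at z = 0. Lengths are in m, angles in rad, forces in N, time in s.
With the tool pointing down it reaches from about 0.4 to 0.85 m from the base axis. Payload 10.4 kg.
Tool frame: the origin (TCP) lies at the very end of the fingers, on their centre line; the grasp point (between the pads) lies 19 mm behind it (manip.grip_point_offset is the z of the grasp point in the tool frame, in m); z points along the fingers, y is the direction in which the jaws open and shut (so a half turn about z gives the same grasp; the last joint's range is limited). The gripper opens to 85 mm and grips with 20 to 120 N. Pads are 22 mm wide; open, the fingers measure 114 mm over their backs; the gripper's body (76 mm by 85 mm) begins 54 mm behind the grasp point. The pads swing forward as they close: fully open they stand 13 mm farther back than shut.
Start: joints at [-1.291, 0.332, -0.065, 1.46, 0.022, 1.35, -0.088], TCP at [0.186, 0.597, 0.231] pointing down, gripper open.
Joint ranges: [-2.6, 2.6], [-0.5, 2.12], [-1.47, 1.34], [0.16, 2.42], [-1.27, 4.41], [0.06, 2.06], [-2.6, 2.6]. Speed limits (rad/s): [2.22, 2.22, 2.79, 2.79, 3.14, 3.14, 3.14].

### API

Orientations are given as a unit quaternion [x, y, z, w].
In Python, from workcell import manip, camera, get_calibration, hand_in gives the robot as it stands.
- The arm moves only by the shell command python3 -m pendant 'ROWS' [FORCE]. ROWS is JSON, a list of rows, each a list of 5 numbers: the shift along the tool's x, y, z in units of 40 mm (1.0 is 40 mm), then the turn about the tool's z in units of 6 degrees (1.0 is 6 degrees), then the closure, from 0 (fully open) to 1 (shut). A call has 1 to 5 rows; each row is the pose to reach, as a shift and turn from the pose commanded when the call began, along the tool's axes at that moment; what a row does not reach only later rows make up. A row lasts 1/8 s, in which the tool goes at most 62.5 mm and 10.7 degrees, less where a joint would pass 70% of its speed; a pose out of reach is approached as far as the arm can. A call with a gripper value outside its range is refused whole. The fingers move at their own pace and stop on an object; FORCE is the grip in N (left out, the last holds). Time passes only in rows, so rows that repeat a pose let the fingers close. It gives the time, the measured TCP pose, the force and the opening at its end, in the units of the state.
- manip.get_obs(): the state, without advancing time (a new reading comes with each control period).
- camera(name): name is "side" or "top" or "wrist"; returns (picture, depth): 384x512x3 uint8, red, green, blue; 384x512 float32, m along the optical axis (not along the pixel's ray), 0 where there is no reading.
- get_calibration(name): a dict with "vfov" (degrees; the focal length in pixels is half the picture's height over the tangent of half this angle, whatever the lens; pixels are square), "cx", "cy" (the principal point, pixels), "position" and "rotation" of the camera in the world. Camera axes: x right, y down, z forward; pixel columns grow to the right and rows downward; lengths in m; the calibration is good to about 2 mm. A picture is of the moment at which its call begins: read the wrist's pose just before it. get_calibration takes no time and is no camera call; for the wrist camera it gives the pose at the moment of the call.
- hand_in(): hands the job in, once; it reports no verdict.
The state is a dict: "clock": time; "joint_pos": joint angles; "joint_velocities": joint speeds; "tau": joint torques, N m; "position": TCP position; "ee_rot": TCP orientation; "ft_force": force on the tool from outside, world axes, zero at the start; "torque": the same for the moment, N m; "grip_width": opening from 0.0 (shut) to 1.0 (fully open).
Only numpy, scipy, OpenCV 4.12 (cv2) and the standard library are available. Lean on these libraries where they do the work, as an engineer would, in place of code of your own. Each camera call takes 0.05 s, during which the arm holds its last target.

### The job

Bring the one empty nest of the round dial plate to the red post, ready for loading, by turning the handwheel with its black crank grip: one full turn of the wheel moves the dial on by one nest, so count the turns. Turn the dial only through the handwheel, never by pushing on the dial or its bushes, and let go of the grip at the end.

Things in the scene. Friction and masses are not known exactly. Their poses are not given: they have to be found in the camera images.
- crank_grip (a point): Centre of the handwheel's black upright grip (20 mm diameter, 42 mm tall), the highest thing on the indexer. The frame turns with the wheel: z up, +x points to the wheel's upright axis, 40 mm away. The wheel's rim (106 mm across, level) has its top 27 mm below this point. The grip spins freely on its pin, so a hand holding it need not turn while it follows the 40 mm circle.
- handwheel (a joint): Angle of the steel handwheel, rad, growing anticlockwise seen from above; starts within 0.5 of 0. Turns freely more than 5 turns either way, takes 2 to 3 N at the grip and stays where it is left. Geared 6 to 1: one full turn (6.283) turns the dial 60 degrees, one nest, in the same sense.
- dial: Round aluminium dial plate, 128 mm across, 12 mm thick, on an upright axis 125 mm from the wheel's. Origin on the axis at the plate's underside, z up, -x towards the empty nest. Six nests, 60 degrees apart; five hold beige bushes 36 mm tall, tops 48.5 mm above the origin and at least 20 mm below the middle of the crank grip.
- empty_nest (a point): Centre of the one nest without a bush (steel-rimmed dark disc, 39 mm across) at the dial's top face, 44 mm from the dial's axis; turns with the dial. At the start it faces the handwheel, within about 5 degrees.
- red_post_top (a point): Top of the fixed post with the red cap (18 mm across, 74 mm tall), 74 mm from the dial's axis; with the empty nest exactly at it they are 30 mm apart horizontally. Posts with red, yellow, blue and white caps stand one or two nests clockwise or anticlockwise from where the empty nest starts; which is where varies. Tops at least 30 mm below the middle of the crank grip.

How it is judged:
At the end, for the whole second after the job is handed in: The empty nest stands at the red post: its centre within 32.7 mm of the post horizontally (30 mm is exact, so the dial is within about 13 degrees of it), and the dial is at rest (horizontal distance between empty_nest and red_post_top below 0.0327 m and angular speed of dial below 0.03 rad/s); the robot touches nothing.
It fails at once if the dial plate or its bushes pushed by the robot (over 3 N) (contact force between any of the arm, the fingers and dial above 3 N).
It also fails if it takes over 51 s, if anything falls off the work surface, if the arm or the gripper's body presses on something with over 40 N, if the wrist force passes 120 N, or if a joint passes its speed limit or range.

## Working session

There is one attempt and no reset: what is moved stays moved. The work goes in short steps, Python scripts to look and compute and a shell command to move; the robot and the scene stay as the last step left them, time stands still between calls to the robot, and variables do not carry over. Pictures are saved under pics/ and viewed, and the job is handed in when it is done.

```bash
mkdir -p pics; ls; python3 - <<'E'
from workcell import manip,camera,get_calibration
import cv2,numpy as np
o=manip.get_obs();print({k:np.round(v,3) for k,v in o.items()}, manip.grip_point_offset)
for n in ["top","side"]:
    c=get_calibration(n);print(n,c)
    p,d=camera(n);np.savez(f"pics/{n}0.npz",p=p,d=d)
    cv2.imwrite(f"pics/{n}0.png",p[:,:,::-1])
E
```

```text
pics
{'clock': np.float64(0.0), 'joint_pos': array([-1.291,  0.333, -0.065,  1.461,  0.022,  1.35 , -0.089]), 'joint_velocities': array([-0.   ,  0.001,  0.   ,  0.001, -0.   , -0.   , -0.001]), 'tau': array([-1.0000e-03, -6.2545e+01,  4.9000e-02, -3.9160e+01,  1.6000e-02,
        1.0000e-02, -0.0000e+00]), 'position': array([0.186, 0.596, 0.23 ]), 'ee_rot': array([ 0.151,  0.989, -0.001, -0.   ]), 'ft_force': array([-0.844,  1.023,  0.556]), 'torque': array([ 0.008, -0.015, -0.005]), 'grip_width': np.float64(1.002)} -0.0187
top {'vfov': 49.508937992064624, 'cx': 251.3469853966221, 'cy': 193.45641675030504, 'position': array([0.45408981, 0.34894452, 0.97192077]), 'rotation': array([-0.69591411,  0.71526635, -0.04751987,  0.04288897])}
side {'vfov': 54.81090137522503, 'cx': 257.14601208117125, 'cy': 195.00803161418838, 'position': array([ 0.58452823, -0.42081223,  0.46997877]), 'rotation': array([ 0.83776141,  0.02812021, -0.01793909, -0.54501675])}
```

View pics/top0.png

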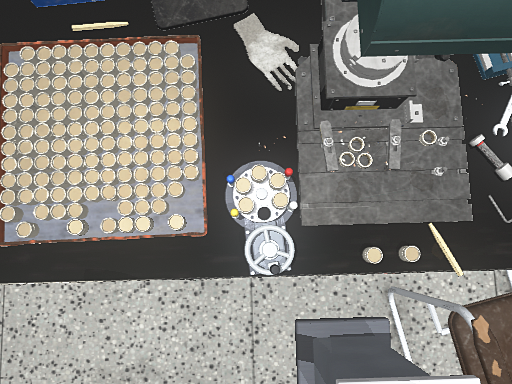

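View pics/side0.png

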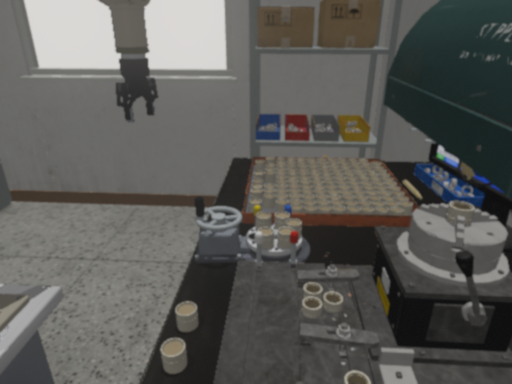

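```bash
cat > h.py <<'E'
import numpy as np,cv2
from scipy.spatial.transform import Rotation as R
from workcell import manip,camera,get_calibration
def cal(n):
    c=get_calibration(n);f=192/np.tan(np.radians(c['vfov']/2))
    return f,c['cx'],c['cy'],np.array(c['position']),R.from_quat(c['rotation']).as_matrix()
def ray(n,u,v,z,C=None):
    f,cx,cy,p,M=C or cal(n); d=M@np.array([(u-cx)/f,(v-cy)/f,1]); return p+d*(z-p[2])/d[2]
def dep(n,u,v,D,C=None):
    f,cx,cy,p,M=C or cal(n); return p+M@np.array([(u-cx)/f,(v-cy)/f,1])*D
def proj(n,X,C=None):
    f,cx,cy,p,M=C or cal(n); q=M.T@(np.array(X)-p); return np.array([cx+f*q[0]/q[2],cy+f*q[1]/q[2]])
E
python3 - <<'E'
from h import *
for n in("top","side"):
    f,cx,cy,p,M=cal(n);print(n,f,np.round(M,2).tolist())
    print(proj(n,[.186,.596,.23]),proj(n,[0,0,0]))
z=np.load("pics/top0.npz");p,d=z['p'],z['d']
for u,v in[(270,250),(276,268),(264,213),(260,173),(289,171),(230,179),(235,212),(293,205),(100,140),(220,150),(264,195)]:
    print(u,v,d[v,u],np.round(dep("top",u,v,d[v,u]),3))
cv2.imwrite("pics/top0z.png",cv2.resize(p[140:290,200:330,::-1],None,fx=4,fy=4,interpolation=cv2.INTER_CUBIC))
z=np.load("pics/side0.npz");p=z['p']
cv2.imwrite("pics/side0z.png",cv2.resize(p[180:280,180:320,::-1],None,fx=5,fy=5,interpolation=cv2.INTER_CUBIC))
E
```

```text
top 416.39476907105507 [[-0.03, -0.99, 0.13], [-1.0, 0.03, -0.01], [0.0, -0.13, -0.99]]
[106.67448148 411.98471729] [414.77382741 452.24496799]
side 370.31931923151234 [[1.0, 0.03, -0.06], [0.07, -0.4, 0.91], [0.0, -0.91, -0.41]]
[140.64761001 123.43906589] [-80.16258809 342.81411767]
270 250 0.87132955 [0.447 0.306 0.093]
276 268 0.8192637 [0.412 0.298 0.141]
264 213 0.9340446 [0.529 0.314 0.04 ]
260 173 0.916857 [0.615 0.321 0.068]
289 171 0.9004882 [0.615 0.259 0.085]
230 179 0.8997964 [0.601 0.387 0.083]
235 212 0.8910036 [0.529 0.378 0.083]
293 205 0.88887346 [0.541 0.253 0.088]
100 140 0.99457586 [0.718 0.699 0.   ]
220 150 0.99273735 [0.685 0.413 0.   ]
264 195 0.9257212 [0.568 0.313 0.053]
```

View pics/top0z.png

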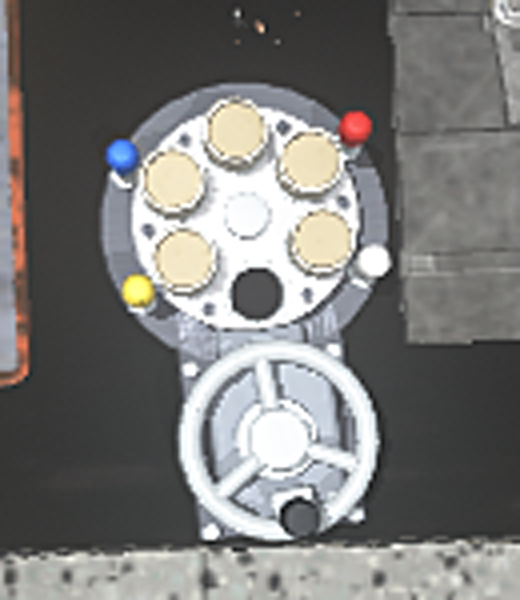

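View pics/side0z.png

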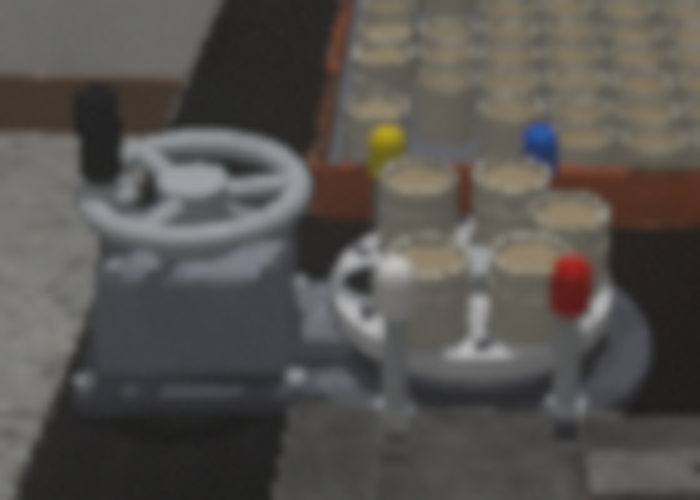

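```bash
python3 - <<'E'
from h import *
z=np.load("pics/top0.npz");p,d=z['p'],z['d']
C=cal("top")
vv,uu=np.mgrid[140:290,200:330]
f,cx,cy,P,M=C
X=np.stack([(uu-cx)/f,(vv-cy)/f,np.ones_like(uu)],-1)*d[140:290,200:330,None]
X=X@M.T+P
c=p[140:290,200:330].astype(int);hs=cv2.cvtColor(p[140:290,200:330],cv2.COLOR_RGB2HSV).astype(int)
m=X[...,2]>.115
print("grip",m.sum(),X[m].mean(0),X[m].min(0),X[m].max(0))
# top disc ray
print("top z",np.percentile(X[m][:,2],[10,50,90]), "px",uu[m].mean(),vv[m].mean())
mt=X[...,2]>np.percentile(X[m][:,2],50)-.004
g=X[mt].mean(0);print("gripTop",mt.sum(),g)
# rim : height between .085 and .1 near wheel
mr=(X[...,2]>.08)&(X[...,2]<.11)&(X[...,0]<.515)
(u,v),r=cv2.minEnclosingCircle(np.stack([uu[mr],vv[mr]],1).astype(np.float32))
zr=np.median(X[mr][:,2]);print("rim z",zr,"circle",u,v,r); w=ray("top",u,v,zr-.005,C);print("axis",w, r*.87/f)
print("r",np.hypot(*(g-w)[:2]),"ang",np.degrees(np.arctan2(*(g-w)[1::-1])))
for n,a in dict(red=((hs[...,0]<8)|(hs[...,0]>172))&(hs[...,1]>150)&(hs[...,2]>120)&(uu>270),).items():
    print(n,a.sum(),X[a].mean(0),uu[a].mean(),vv[a].mean(), X[a].max(0))
    red=ray("top",uu[a].mean(),vv[a].mean(),X[a][:,2].max()-.004,C);print(red)
# bushes
b=(X[...,2]>.05)&(X[...,2]<.075)&(hs[...,1]>50)&(hs[...,0]>10)&(hs[...,0]<30)
n,l,s,ce=cv2.connectedComponentsWithStats(b.astype(np.uint8))
bs=[]
for i in range(1,n):
    if s[i,4]>60:
        q=X[l==i].mean(0);bs.append(q);print(s[i],q)
dk=(hs[...,2]<70)&(np.hypot(uu-264,vv-213)<9)
e=ray("top",uu[dk].mean(),vv[dk].mean(),X[dk][:,2].mean(),C);print("empty",dk.sum(),e,X[dk].mean(0))
A=np.array(bs)[:,:2];q=np.linalg.lstsq(np.c_[2*A,np.ones(len(A))],(A**2).sum(1),rcond=None)[0]
D=q[:2];print("dial",D,np.hypot(*(A-D).T),"to wheel",np.hypot(*(D-w[:2])))
an=lambda x:np.degrees(np.arctan2(x[1]-D[1],x[0]-D[0]))
print("empty ang",an(e),"red",an(red),"wheel",an(w),[an(k) for k in A],np.hypot(*(red[:2]-D)),np.hypot(*(e[:2]-D)))
E
```

```text
grip 174 [0.43315342 0.32600868 0.57849284] [0.39980233 0.2909406  0.11663962] [0.45408981 0.34894452 0.97192077]
top z [0.13574429 0.97192077 0.97192077] px 266.9712643678161 234.8793103448276
gripTop 92 [0.45408981 0.34894452 0.97192077]
rim z 0.09247783011671223 circle 269.25518798828125 249.5511932373047 25.33563804626465
axis [0.44772235 0.30716595 0.08747783] 0.052935355430675256
r 0.042261018424720846 ang 81.33425059691828
red 45 [0.61461531 0.2598769  0.08463527] 288.46666666666664 171.15555555555557 [0.62191078 0.26719711 0.08781301]
[0.61476434 0.25979013 0.08381301]
[52 26 14 13 80] [0.61750175 0.32407294 0.07084322]
[75 33  9 14 70] [0.59992779 0.27844944 0.07106737]
empty 23 [0.53226923 0.31725241 0.04087005] [0.53228295 0.31725228 0.04087005]
dial [0.16204658 0.4733157 ] [0.47928365 0.47928365] to wheel 0.3304790210596886
empty ang -22.857321578265243 red -25.251036708643785 wheel -30.182392569865456 [np.float64(-18.142846329258067), np.float64(-23.990060936075714)] 0.5005462423177532 0.40177177570344863
```

```bash
python3 - <<'E'
from h import *
z=np.load("pics/top0.npz");p,d=z['p'],z['d']
C=cal("top");f,cx,cy,P,M=C
vv,uu=np.mgrid[140:290,200:330];dd=d[140:290,200:330]
X=(np.stack([(uu-cx)/f,(vv-cy)/f,np.ones_like(uu)],-1)*dd[...,None])@M.T+P
m=(X[...,2]>.115)&(dd>0)
print("z",np.percentile(X[m][:,2],[5,25,50,75,95]),m.sum())
zt=np.percentile(X[m][:,2],85)
mt=m&(X[...,2]>zt-.005);g=X[mt].mean(0);print("grip top",mt.sum(),g,X[mt].min(0),X[mt].max(0))
w=np.array([.4477,.3072])
print("r",np.hypot(*(g[:2]-w)),"ang",np.degrees(np.arctan2(g[1]-w[1],g[0]-w[0])))
for u,v,h,n in[(261.75,193.75,.053,"hub"),(264.3,213.2,.0405,"empty"),(259,173,.0705-.0,"b"),(277.3,180.2,.0705,"b"),(280.5,200,.0705,"b"),(246,205,.0705,"b"),(243.5,185.2,.0705,"b")]:
    print(n,ray("top",u,v,h,C))
D=ray("top",261.75,193.75,.053,C)[:2];e=ray("top",264.3,213.2,.0405,C)[:2];red=np.array([.6148,.2598])
a=lambda x:np.degrees(np.arctan2(*(x-D)[::-1]))
print(a(e)%360,a(red)%360,a(w)%360,np.hypot(*(e-D)),np.hypot(*(red-D)),np.hypot(*(w-D)))
E
```

```text
z [0.13073947 0.13648304 0.13798581 0.13936422 0.14080481] 82
grip top 71 [0.40917283 0.2997969  0.13830056] [0.39981816 0.29147333 0.1352854 ] [0.41755344 0.30757213 0.14149564]
r 0.03923199116124065 ang -169.1230306206746
hub [0.57092833 0.31814689 0.053     ]
empty [0.52842051 0.31337141 0.0405    ]
b [0.61480094 0.32335234 0.0705    ]
b [0.5977134  0.28372438 0.0705    ]
b [0.55387156 0.27831056 0.0705    ]
b [0.5449775  0.35374128 0.0705    ]
b [0.58863821 0.35807362 0.0705    ]
186.4099394549984 306.939911793443 185.07649958420402 0.04277521821236657 0.07300057208113137 0.12371359914042983
```

```bash
python3 -m pendant '[[-1.0,-0.7,0,-0.5,0],[-2.2,-1.6,0,-1.2,0],[-3.5,-2.5,0,-2,0],[-4.8,-3.45,0,-2.6,0],[-6,-4.3,0,-2.9,0]]' 40; python3 - <<'E'
from h import *
o=manip.get_obs();t=np.array([.409,.300,.105]);Rm=R.from_quat(o['ee_rot']).as_matrix()
print(o['position'],o['joint_pos'],np.round(Rm,3).tolist(),(Rm.T@(t-o['position']))/.04)
E
```

```text
clock: 0.72
position: [0.365, 0.3589, 0.2312]
ee_rot: [-0.001, 1.0, -0.0, -0.0]
ft_force: [0.1, 0.7, -0.3]
grip_width: 1.001
[0.36502904 0.35885188 0.23115872] [-0.93760061  0.08120283  0.07568291  1.76085689 -0.00648373  1.29987376
  0.71266485] [[-1.0, -0.002, -0.0], [-0.002, 1.0, -0.0], [0.0, -0.0, -1.0]] [-1.09637564 -1.4738065   3.15380518]
```

```bash
python3 -m pendant '[[-0.6,-0.75,0.3,0,0],[-1.1,-1.47,0.8,0,0],[-1.1,-1.47,1.2,0,0],[-1.1,-1.47,1.2,0,0]]' ; python3 - <<'E'
from h import *
o=manip.get_obs();print(o['position']);C=cal("wrist")
p,d=camera("wrist");np.savez("pics/w1.npz",p=p,d=d)
q=p[:,:,::-1].copy()
print(C[3],np.round(C[4],2).tolist(),proj("wrist",[.409,.3,.139],C))
cv2.circle(q,tuple(int(k) for k in proj("wrist",[.409,.3,.139],C)),4,(0,0,255),1)
cv2.imwrite("pics/w1.png",q)
p,d=camera("top");np.savez("pics/top1.npz",p=p,d=d)
E
```

```text
clock: 1.23
position: [0.4072, 0.3021, 0.1821]
ee_rot: [-0.001, 1.0, -0.001, -0.001]
ft_force: [-0.2, 0.2, -0.2]
grip_width: 0.999
[0.40715107 0.30210611 0.18208786]
[0.33011326 0.30155855 0.32481404] [[-0.0, 0.95, 0.3], [1.0, 0.0, -0.0], [-0.0, 0.3, -0.95]] [254.51270148 214.18145378]
```

View pics/w1.png

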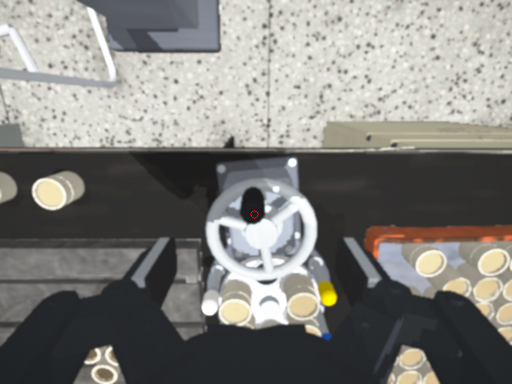

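```bash
python3 -m pendant '[[0,0,0.7,0,0],[0,0,1.4,0,0],[0,0,1.95,0,0],[0,0,1.95,0,0.3],[0,0,1.95,0,0.6]]' 40; python3 -m pendant '[[0,0,0,0,0.9],[0,0,0,0,0.9],[0,0,0,0,0.9],[0,0,0,0,0.9],[0,0,0,0,0.9]]' 40
python3 -m pendant '[[0,0,0,0,0.9],[0,0,0,0,0.9],[0,0,0,0,0.9]]' 40
```

```text
clock: 1.95
position: [0.4085, 0.3031, 0.1066]
ee_rot: [-0.001, 1.0, 0.001, 0.001]
ft_force: [-0.6, -0.2, 0.4]
grip_width: 0.601
clock: 2.58
position: [0.4086, 0.3024, 0.1064]
ee_rot: [-0.0, 1.0, 0.001, 0.0]
ft_force: [-1.0, -1.0, 5.7]
grip_width: 0.221
clock: 2.95
position: [0.4086, 0.3024, 0.1064]
ee_rot: [-0.0, 1.0, 0.001, 0.0]
ft_force: [-1.0, -1.5, 5.9]
grip_width: 0.217
```

```bash
python3 - <<'E'
import numpy as np
def t(s,st,n=5):
    a=np.radians(s+st*np.arange(1,n+1));s=np.radians(s)
    print(np.round(np.c_[-np.cos(a)+np.cos(s),np.sin(a)-np.sin(s)],2).tolist())
t(187,12)
for s in(247,7,127):t(s,24)
E
```

```text
[[-0.05, -0.2], [-0.14, -0.39], [-0.26, -0.56], [-0.42, -0.7], [-0.6, -0.8]]
[[-0.41, -0.08], [-0.81, 0.01], [-1.15, 0.26], [-1.35, 0.63], [-1.38, 1.04]]
[[0.14, 0.39], [0.42, 0.7], [0.8, 0.86], [1.22, 0.85], [1.59, 0.68]]
[[0.27, -0.31], [0.39, -0.71], [0.34, -1.12], [0.13, -1.48], [-0.21, -1.72]]
```

```bash
cat > st.py <<'E'
from h import *
o=manip.get_obs();p=o['position'];w=np.array([.4477,.3072]);v=p[:2]-w
print(o['clock'],np.round(p,4),"r %.4f ang %.1f"%(np.hypot(*v),np.degrees(np.arctan2(v[1],v[0]))%360),"F",np.round(o['ft_force'],1),"T",np.round(o['torque'],2),o['joint_pos'].round(2),"w",round(float(o['grip_width']),3))
E
python3 -m pendant '[[-0.05,-0.2,0,0,0.9],[-0.14,-0.39,0,0,0.9],[-0.26,-0.56,0,0,0.9],[-0.42,-0.7,0,0,0.9],[-0.6,-0.8,0,0,0.9]]'; python3 st.py
```

```text
clock: 3.58
position: [0.4326, 0.27, 0.1064]
ee_rot: [-0.0, 1.0, 0.001, 0.0]
ft_force: [-2.6, 0.4, 6.3]
grip_width: 0.22
3.575 [0.4326 0.27   0.1064] r 0.0401 ang 247.8 F [-2.6  0.4  6.3] T [ 0.11  0.5  -0.02] [-0.8   0.19  0.17  1.92 -0.04  1.03  0.96] w 0.22
```

Tracks the circle with 2–3 N. Continue (1st turn, then on).

```bash
python3 -m pendant '[[-0.41,-0.08,0,0,0.9],[-0.81,0.01,0,0,0.9],[-1.15,0.26,0,0,0.9],[-1.35,0.63,0,0,0.9],[-1.38,1.04,0,0,0.9]]'>/dev/null; python3 st.py
```

```text
4.2 [0.4883 0.3114 0.1063] r 0.0408 ang 6.0 F [-7.  -4.8 12. ] T [-0.84  1.84 -0.01] [-0.79  0.33  0.17  1.74 -0.06  1.07  0.97] w 0.218
```

```bash
python3 -m pendant '[[0.14,0.39,0,0,0.9],[0.42,0.7,0,0,0.9],[0.8,0.86,0,0,0.9],[1.22,0.85,0,0,0.9],[1.59,0.68,0,0,0.9]]'>/dev/null; python3 st.py;  python3 - <<'E'
from h import *
for n in("top","wrist"):
    p,d=camera(n);cv2.imwrite(f"pics/{n}2.png",p[:,:,::-1] if n=="wrist" else cv2.resize(p[140:290,200:330,::-1],None,fx=4,fy=4))
E
```

```text
4.825 [0.4244 0.3391 0.1064] r 0.0395 ang 126.2 F [ 7.  -5.5  6.5] T [-1.23 -1.6  -0.08] [-0.88  0.26  0.14  1.84 -0.04  1.05  0.85] w 0.222
```

View pics/top2.png

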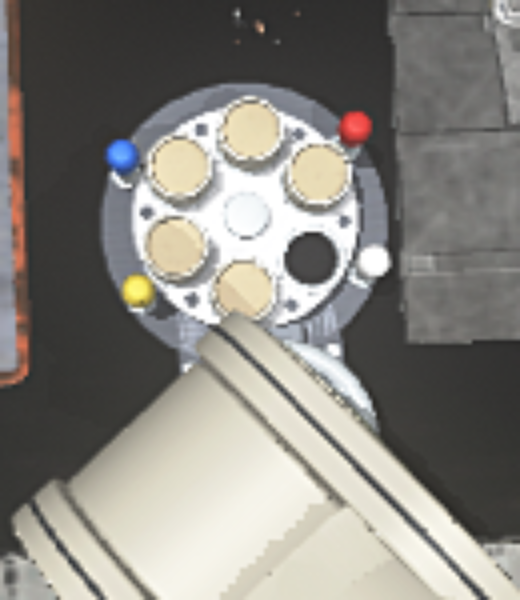

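View pics/wrist2.png

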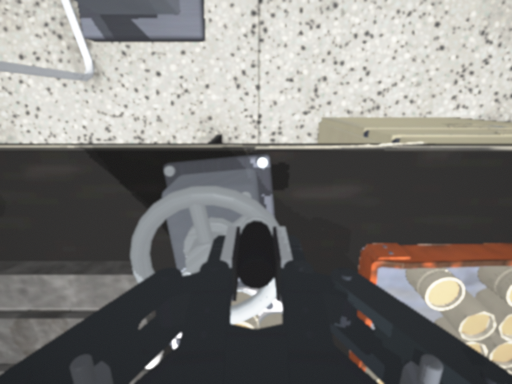

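The dial is turning anticlockwise as intended. The empty nest (311,257 in the crop) has nearly reached the white post, and the grip is held between the fingers (wrist view 257,255). I'll carry on.

```bash
python3 -m pendant '[[0.27,-0.31,0,0,0.9],[0.39,-0.71,0,0,0.9],[0.34,-1.12,0,0,0.9],[0.13,-1.48,0,0,0.9],[-0.21,-1.72,0,0,0.9]]'>/dev/null; python3 st.py; python3 -m pendant '[[-0.41,-0.08,0,0,0.9],[-0.81,0.01,0,0,0.9],[-1.15,0.26,0,0,0.9],[-1.35,0.63,0,0,0.9],[-1.38,1.04,0,0,0.9]]'>/dev/null; python3 st.py
```

```text
5.55 [0.4322 0.27   0.1064] r 0.0403 ang 247.3 F [0.4 7.  5.6] T [ 1.76 -0.13 -0.  ] [-0.81  0.19  0.18  1.92 -0.04  1.03  0.96] w 0.219
6.175 [0.4883 0.3112 0.1063] r 0.0408 ang 5.6 F [-6.2 -4.8 14. ] T [-0.85  1.59  0.06] [-0.8   0.33  0.19  1.74 -0.07  1.07  0.98] w 0.223
```

```bash
python3 -m pendant '[[0.14,0.39,0,0,0.9],[0.42,0.7,0,0,0.9],[0.8,0.86,0,0,0.9],[1.22,0.85,0,0,0.9],[1.59,0.68,0,0,0.9]]'>/dev/null; python3 st.py; python3 - <<'E'
import numpy as np
s=127;a=np.radians(s+12*np.arange(1,6));s=np.radians(s)
print(np.round(np.c_[-np.cos(a)+np.cos(s),np.sin(a)-np.sin(s)],2).tolist())
E
```

```text
6.8 [0.4244 0.339  0.1063] r 0.0394 ang 126.3 F [ 6.5 -4.3  9.1] T [-1.03 -1.45 -0.02] [-0.89  0.26  0.15  1.84 -0.04  1.05  0.85] w 0.214
[[0.15, -0.14], [0.27, -0.31], [0.35, -0.51], [0.39, -0.71], [0.39, -0.92]]
```

```bash
python3 -m pendant '[[0.15,-0.14,0,0,0.9],[0.27,-0.31,0,0,0.9],[0.35,-0.51,0,0,0.9],[0.39,-0.71,0,0,0.9],[0.39,-0.92,0,0,0.9]]'>/dev/null; python3 st.py; python3 -m pendant '[[0,0,0,0,0.9],[0,0,0,0,0.9]]'>/dev/null; python3 st.py;  python3 - <<'E'
from h import *
p,d=camera("top");np.savez("pics/top3.npz",p=p,d=d);cv2.imwrite(f"pics/top3.png",cv2.resize(p[140:290,200:330,::-1],None,fx=4,fy=4))
C=cal("top");hs=cv2.cvtColor(p,cv2.COLOR_RGB2HSV).astype(int);vv,uu=np.mgrid[:384,:512]
dk=((hs[...,2]<70)&(np.hypot(uu-277,vv-184)<12)).astype(np.uint8)
n,l,s,c=cv2.connectedComponentsWithStats(dk)
D=np.array([.5709,.3181]);red=np.array([.6148,.2598])
for i in range(1,n):
  if s[i,4]>15:
    e=ray("top",*c[i],.0405,C)[:2];print(s[i],c[i],e,"r",np.hypot(*(e-D)),"ang",np.degrees(np.arctan2(*(e-D)[::-1]))%360,"dist red",np.hypot(*(e-red)))
E
```

```text
7.425 [0.4085 0.3027 0.1064] r 0.0394 ang 186.6 F [1.8 2.1 5.9] T [ 0.57 -0.55  0.03] [-0.87  0.18  0.16  1.92 -0.04  1.03  0.87] w 0.219
7.675 [0.4087 0.3016 0.1063] r 0.0394 ang 188.2 F [-2.1 -1.4 10.9] T [-0.53  0.13 -0.01] [-0.87  0.18  0.16  1.92 -0.03  1.03  0.87] w 0.221
[270 176  13  13  52] [276.19230769 181.78846154] [0.59892197 0.28419162] r 0.04398873322708417 ang 309.5704123910852 dist red 0.02910435048250906
```

View pics/top3.png

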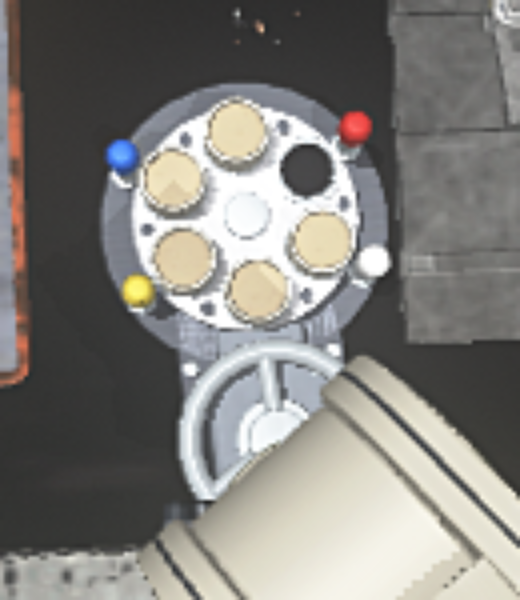

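The empty nest (306,169 in the crop) now sits at the red post, about 29 mm away and within 3°. Next I'll release and lift straight up.

```bash
python3 -m pendant '[[0,0,0,0,0.6],[0,0,0,0,0.3],[0,0,0,0,0],[0,0,0,0,0],[0,0,0,0,0]]'; python3 -m pendant '[[0,0,0,0,0],[0,0,-0.4,0,0],[0,0,-1,0,0],[0,0,-2,0,0],[0,0,-3,0,0]]';python3 -m pendant '[[0.5,0.5,-0.5,0,0],[1,1.5,-0.5,0,0],[1.5,2.5,-0.5,0,0],[2,4,-0.5,0,0],[2,4,-0.5,0,0]]';python3 -m pendant '[[0,0,0,0,0],[0,0,0,0,0],[0,0,0,0,0]]'
python3 - <<'E'
from h import *
p,d=camera("top");cv2.imwrite(f"pics/top4.png",cv2.resize(p[140:290,200:330,::-1],None,fx=4,fy=4))
C=cal("top");hs=cv2.cvtColor(p,cv2.COLOR_RGB2HSV).astype(int);vv,uu=np.mgrid[:384,:512]
dk=((hs[...,2]<70)&(np.hypot(uu-277,vv-184)<12)).astype(np.uint8)
n,l,s,c=cv2.connectedComponentsWithStats(dk)
D=np.array([.5709,.3181]);red=np.array([.6148,.2598])
for i in range(1,n):
  if s[i,4]>15:
    e=ray("top",*c[i],.0405,C)[:2];print(c[i],e,"ang",np.degrees(np.arctan2(*(e-D)[::-1]))%360,"dist red",np.hypot(*(e-red)))
E
```

```text
clock: 8.35
position: [0.4082, 0.3021, 0.1052]
ee_rot: [-0.0, 1.0, -0.0, -0.0]
ft_force: [0.4, 1.0, -0.9]
grip_width: 0.999
clock: 8.98
position: [0.4082, 0.3019, 0.2277]
ee_rot: [-0.0, 1.0, 0.0, 0.0]
ft_force: [-0.1, 0.5, -0.5]
grip_width: 0.999
clock: 9.6
position: [0.3245, 0.4661, 0.2458]
ee_rot: [-0.004, 1.0, 0.001, -0.001]
ft_force: [0.6, -0.0, -0.6]
grip_width: 0.998
clock: 9.98
position: [0.3288, 0.4612, 0.2458]
ee_rot: [0.0, 1.0, 0.0, 0.0]
ft_force: [-0.5, 0.1, -1.1]
grip_width: 1.001
[274.30434783 179.91304348] [0.60333406 0.28831645] ang 317.43936134327134 dist red 0.03073525636867012
```

View pics/top4.png

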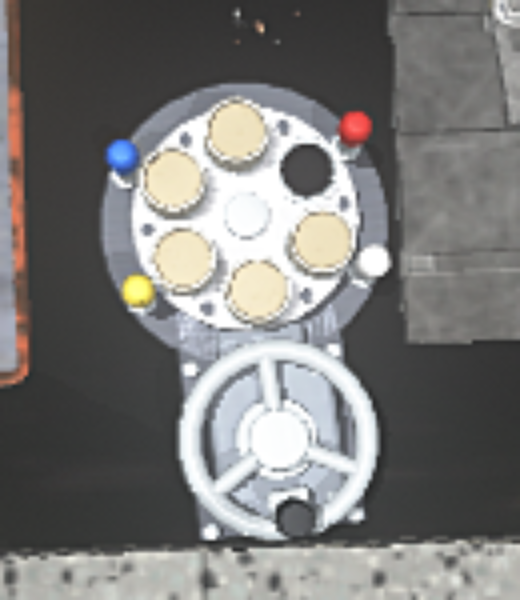

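The picture shows the nest where it was, but the masked centroid gave 317° instead of 310°. I'll check that on the saved pictures before handing in.

```bash
python3 - <<'E'
from h import *
C=cal("top")
D=np.array([.5709,.3181]);red=np.array([.6148,.2598])
for n in("top3","top4"):
  g=cv2.cvtColor(cv2.imread(f"pics/{n}.png"),cv2.COLOR_BGR2GRAY)
  for t in(50,70,90,110):
    k,l,s,c=cv2.connectedComponentsWithStats((g<t).astype(np.uint8))
    i=l[169,306];e=ray("top",200+(c[i][0]-1.5)/4,140+(c[i][1]-1.5)/4,.0405,C)[:2]
    print(n,t,s[i],c[i].round(1),"ang",np.degrees(np.arctan2(*(e-D)[::-1]))%360,np.hypot(*(e-red)))
E
```

```text
top3 50 [     0      0    520    600 301944] [260.1 308.3] ang 185.99336568855028 0.10814635855140764
top3 70 [     0      0    520    600 200179] [304.  323.8] ang 206.31249018017215 0.10752169974948406
top3 90 [ 281  145   50   51 1949] [306.4 169.5] ang 309.02478682385026 0.029295076670528827
top3 110 [ 281  145   51   53 2056] [306.6 169.6] ang 308.8746673271254 0.02929313947060143
top4 50 [     0      0    520    600 309994] [259.3 300.3] ang 186.16062113317827 0.10441549196042577
top4 70 [     0      0    520    600 181780] [292.4 305.5] ang 205.4098974015227 0.0994925492508033
top4 90 [ 281  145   50   51 1904] [306.4 169.3] ang 309.1168951715051 0.02924070552697359
top4 110 [ 281  145   51   52 2024] [306.6 169.6] ang 308.88581235174547 0.029288272592699442
```

The mismatch came from too low a brightness threshold. With the full disc masked, the nest is unchanged: 309° against the post's 307°, 29 mm away.

```bash
python3 - <<'E'
from workcell import hand_in
print(hand_in())
E
```

```text
the job is handed in; nothing more can be done
None
```

The empty nest is at the red post, and the job is handed in at about 10 s of the allowed 51 s. I gripped the black crank grip and turned the handwheel two full turns anticlockwise. Then I let go, lifted straight up and moved the arm clear.

**Final position:** the nest stands at about 309° around the dial and the post at about 307°. The measured distance is about 29 mm, where 30 mm is exact and 32.7 mm is the limit. The nest did not move between the pictures before and after release.

**Forces:** readings taken between moves stayed below about 17 N at the wrist while turning. They were near zero after release, with the gripper open and clear of everything. I kept the fingers off the dial and bushes, but did not measure contact there separately.

**Check that disagreed:** my first nest measurement after release read 317° and 30.7 mm, because the brightness threshold masked only part of the dark disc. Re-measuring the same picture with two higher thresholds gave 309°, matching the picture taken before release.

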